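# Scan a bracket's weld seam and hold the probe at the reference notch

## Robot

A 7-joint arm with a two-finger parallel gripper is mounted at the origin on a cart in front of the work surface, level with it; the furniture and walls round the work are solid. World frame = base frame: x ahead of the robot, y to its left, z up, the work surface at z = 0. Lengths are in m, angles in rad, forces in N, time in s.
With the tool pointing down it reaches from about 0.425 to 0.925 m from the base axis. Payload 6.8 kg.
Tool frame: the origin (TCP) lies at the very end of the fingers, on their centre line; the grasp point (between the pads) lies bot.grip_point_offset behind it (bot.grip_point_offset is the distance from the TCP to the grasp point, in m); z points along the fingers, y is the line along which they close (so a half turn about z gives the same grasp; the last joint's range is limited). The gripper opens to 85 mm and grips with 20 to 120 N. Pads are 22 mm wide; open, the fingers measure 114 mm over their backs; the gripper's body (76 mm by 85 mm) begins 54 mm behind the grasp point. The pads swing forward as they close: fully open they stand 13 mm farther back than shut.
Start: joints at [1.026, 0.477, 0.022, 1.555, -0.011, 1.109, -0.083], TCP at [0.286, -0.612, 0.202] pointing down, gripper open.
Joint ranges: [-2.96, 2.96], [-0.34, 2.1], [-1.41, 1.46], [0.24, 2.44], [-1.37, 4.51], [0.17, 1.92], [-2.96, 2.96]. Speed limits (rad/s): [2.39, 2.39, 3.14, 3.14, 3.14, 3.14, 3.14].

## Interface

Orientations are given as a unit quaternion [w, x, y, z].
In Python, from station import bot, imaging gives the robot as it stands. The module is installed in compiled form; this text tells all that it offers.
- The arm moves only by the tool carry_out, never from a script. Its argument "targets" is one flat list of numbers, 5 for each row, row after row: the closure in counts, from 0 (fully open) to 255 (shut), then the shift along the world's x, y, z in mm, then the turn about the world's z in degrees. A call has 1 to 20 rows; each row shifts and turns the commanded pose from where the row before left it; what a row does not reach is not made up. A row lasts 1/10 s, in which the tool goes at most 50 mm and 8.59 degrees, less where a joint would pass 70% of its speed; a pose out of reach is approached as far as the arm can. A call is refused whole if a number of a shift passes 50 or a number of a turn 8.59, either way. A call with a gripper value outside its range is refused whole. The fingers move at their own pace and stop on an object; "newtons" is the grip in N (left out, the last holds). Time passes only in rows, so rows that do not move let the fingers close. It gives the time, the measured TCP pose, the force, the opening and the grip force at its end, in the units of the state.
- bot.get_obs(): the state, without advancing time (a new reading comes with each control period).
- imaging.read_camera(name): name is "side" or "top" or "wrist"; returns a dict with "frame" (400x640x3 uint8, red, green, blue), "fov_y" (degrees; the focal length in pixels is half the picture's height over the tangent of half this angle, whatever the lens; pixels are square), "cx", "cy" (the principal point, pixels), "pose" (4x4, takes a point from camera to world coordinates); the wrist camera has in their place "tool_from_camera" (4x4, takes a point from camera to tool coordinates, whose origin is the TCP and whose axes are the flange's). Camera axes: x right, y up, looking along -z (the intrinsics and any distortion apply to the point x, -y, -z); pixel columns grow to the right and rows downward; lengths in m; the calibration is good to about 2 mm. A picture is of the moment at which its call begins: read the wrist's pose just before it. There is no depth.
- bot.hand_in(): hands the job in; it is judged then, once.
The state is a dict: "t": time; "q": joint angles; "joint_vel": joint speeds; "joint_torque": joint torques, N m; "eef_pos": TCP position; "tool_rot": TCP orientation; "contact_force": force on the tool from outside, world axes, zero at the start; "torque": the same for the moment, N m; "gripper_width": opening from 0.0 (shut) to 1.0 (fully open); "grasp_force": force on a finger pad.
Only numpy, scipy, OpenCV 4.12 (cv2) and the standard library are available. Lean on these libraries where they do the work, as an engineer would, in place of code of your own. Each camera call takes 0.05 s, during which the arm holds its last target. There are 200 camera calls.

## Task

Take hold of the upright pencil probe on the bench scanner, bring its tip over the right-hand end of the bracket's weld seam and guide it slowly (about 2 cm a second) along the bead, round the bend, to the seam's left-hand end without straying off it. Then draw the carriage on to the left until you feel its sprung ball drop into the notch of the index bar, and finish while still holding the probe there, since a spring pulls the carriage back if it is let go. Leave the spanner, brush and tape where they lie.

Things in the scene. Friction and masses are not known exactly. Their poses are not given: they have to be found in the camera images.
- probe_grip (a point): where to grip: on the axis of the upright dark pencil probe (pen 15 mm thick, 111 mm long), 20 mm below its top, 115 mm above the worktop; free all round down to the steel collar (83 mm above the worktop) of its black block. Take it from above. Axes of the scanner's parts: x away from the robot, y left along the rail, z up, turned by the bed's yaw. The probe moves only level, never turns
- probe_tip (a point): lower tip of the probe, exactly below probe_grip, 24.5 mm above the worktop; it passes 2 mm above the weld bead without touching
- pencil: the probe pen, fixed upright in the cross slide's black block (32 mm in x, 52 mm in y). Its frame is turned: its own y points up; origin on the pen's left side, half-way up. At the finish the fingers must still hold this
- carriage (a joint): travel of the carriage on the rail along the bed's far side, m: 0 at its home stop at the right, grows to the left, at most 0.265. A spring pulls it right with 3.6 N (home) to 4.1 N (far end), plus 0.4 N friction; let go, it runs home: the notch alone does not hold it
- cross_slide (a joint): position of the probe's block on the carriage's two cross rods, m: grows away from the robot, -0.0475 to 0.0475; about 1 N of friction, stays where it is left
- bracket: aluminium plate 90 x 160 x 5 mm clamped flat on the bed (bed top 12 mm above the worktop), slightly askew; a 4 mm thick steel-grey doubler plate is welded on its far half with a dark bead 11 mm wide. Origin: centre of its underside; y along its long side to the left, x away from the robot. Seam in its frame (mm): from (-14, -66) straight to the bend (-14, 0), then slanting to (14, 66)
- seam_start (a point): right-hand end of the weld seam, on top of the bead, 22.5 mm above the worktop
- seam_bend (a point): bend of the seam, half-way along it, on top of the bead; its y axis points along the second, slanting leg towards seam_end, its x axis across that leg
- seam_end (a point): left-hand end of the weld seam, on top of the bead
- ball (a point): centre of the sprung steel ball (10 mm) of the carriage's plunger; it rides on the index bar's top and moves with the carriage, level with the probe along y and 57.5 mm further in x when cross_slide is 0
- notch (a point): middle of the 8 mm wide notch across the top of the index bar, a steel bar on the bed beside the rail, clamped elsewhere along it each time; y along the bar. A 16 mm wide steel reference strip crosses the bed in line with the notch: the probe is above it when the ball is in. In the 4 mm before the middle the pull needed eases by up to 2.7 N; at the middle it jumps to 2.7 N over normal
- spanner: small spanner, 24 x 134 x 8 mm, lying on the left end of the bed; origin: centre of its underside. Leave alone
- dust_brush: flat brush, 32 x 174 x 10 mm, on the worktop behind the scanner; origin: centre of its underside. Leave alone
- yellow_tape: roll of tape, 67 x 62 x 20 mm, on the worktop right of the scanner; origin: centre of its underside. Leave alone

How it is judged:
By the outcome, as a careful person would: the job done as asked, in the order asked, and still so for the second after the job is handed in, while the arm keeps its last pose, push and grip.
It also fails if it takes over 59 s, if anything falls off the work surface, if the arm or the gripper's body presses on something with over 40 N, if the wrist force passes 120 N, or if a joint passes its speed limit or range.

## Working session

There is one attempt and no reset: what is moved stays moved. The work goes in short steps, Python scripts to look and compute and a tool call to move; the robot and the scene stay as the last step left them, time stands still between calls to the robot, and variables do not carry over. Pictures are saved under pics/ and viewed, at most 10 in all, crops included, and the job is handed in when it is done.

Besides the shell and the picture viewer there is one more tool, called after "Request:" as name(argument=value, ...) on one line, values as JSON. carry_out: Moves the arm, as the interface text tells. Its arguments: {"type":"object","properties":{"targets":{"type":"array","items":{"type":"number"}},"newtons":{"type":"number"}},"required":["targets"]}

```bash
mkdir -p pics; cat > h.py <<'E'
import numpy as np, cv2
from station import bot, imaging
def shot(n,f):
    c=imaging.read_camera(n); cv2.imwrite('pics/'+f,c['frame'][:,:,::-1]); return c
E
python3 - <<'E'
from h import *
import pickle
for n in ('top','side'):
    c=shot(n,n+'0.png'); pickle.dump(c,open(n+'.pkl','wb'))
    print(n,{k:v for k,v in c.items() if k!='frame'})
print(bot.get_obs(),bot.grip_point_offset)
E
```

```text
top {'fov_y': 46.17948461574835, 'cx': 323.0399886058662, 'cy': 198.88710188721515, 'pose': array([[-0.00986952,  0.97421738, -0.22539539,  0.33089169],
       [-0.99994737, -0.00898397,  0.00495422, -0.09031577],
       [ 0.00280154,  0.22543243,  0.97425478,  1.1355861 ],
       [ 0.        ,  0.        ,  0.        ,  1.        ]])}
side {'fov_y': 55.151906895640124, 'cx': 321.70545834696634, 'cy': 203.99870079972257, 'pose': array([[-0.8865455 ,  0.19952599, -0.41740442,  0.22093718],
       [-0.46189591, -0.33053148,  0.82304381,  0.59129634],
       [ 0.02625333,  0.92246318,  0.38519143,  0.40392763],
       [ 0.        ,  0.        ,  0.        ,  1.        ]])}
{'t': 0.1, 'q': array([ 1.02590603,  0.47772104,  0.02234143,  1.55632615, -0.01147431,
        1.10929445, -0.08310085]), 'joint_vel': array([-1.27904007e-04, -2.10599352e-03,  2.08022661e-04, -2.19057741e-03,
       -1.78269656e-04, -5.77088070e-05, -7.93224717e-04]), 'joint_torque': array([ 4.24347381e-03, -5.97759283e+01,  1.61348607e+00, -2.81953812e+01,
        1.28523240e-02,  4.97762507e-03, -3.84472912e-06]), 'eef_pos': array([ 0.28528934, -0.6111227 ,  0.2011317 ]), 'tool_rot': array([-7.73023056e-04,  9.76242631e-01,  2.16678720e-01, -2.43214116e-04]), 'contact_force': array([ 0.38957202, -0.48348863, -0.42938571]), 'torque': array([-0.01755217,  0.03156601,  0.03980754]), 'grasp_force': 0.0, 'gripper_width': 1.001135352797962} 0.0187
```

View pics/top0.png

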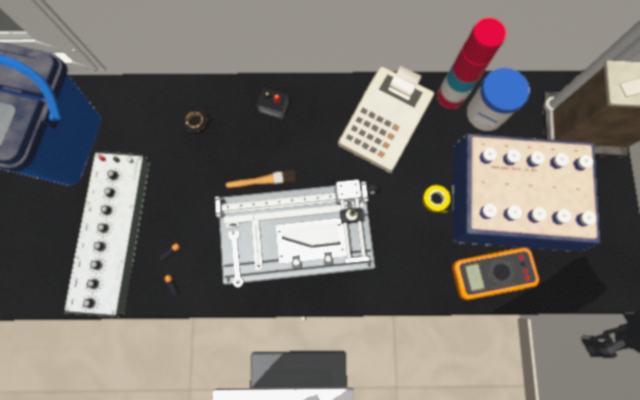

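View pics/side0.png

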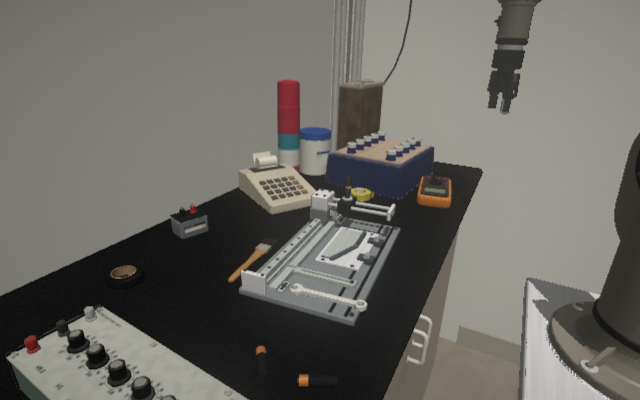

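The top view shows the scanner at about (215–375, 180–285), with the probe near (351, 213) and the bead running (340, 242) to (283, 237). The reference strip is at x≈257. The side view shows the probe near (349, 190). I'll enlarge both.

```bash
python3 - <<'E'
from h import *
a=cv2.imread('pics/top0.png')[172:292,210:385]; cv2.imwrite('pics/topc.png',cv2.resize(a,None,fx=4.5,fy=4.5,interpolation=cv2.INTER_CUBIC))
a=cv2.imread('pics/side0.png')[165:325,230:420]; cv2.imwrite('pics/sidec.png',cv2.resize(a,None,fx=3.7,fy=3.7,interpolation=cv2.INTER_CUBIC))
E
```

```text
(no output)
```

View pics/topc.png

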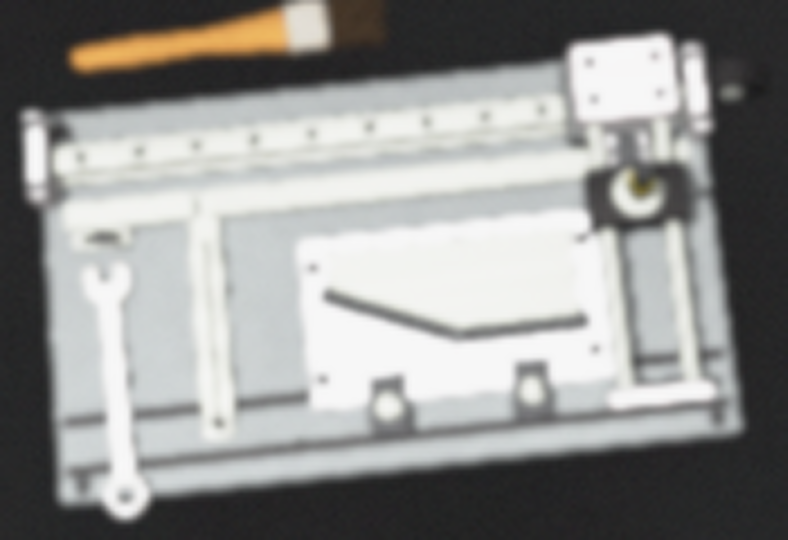

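View pics/sidec.png

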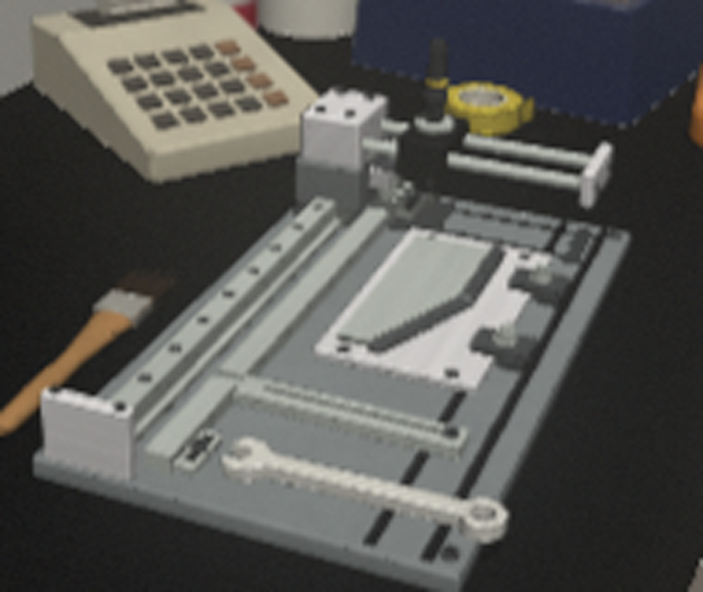

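The crops show these positions:
- **Top crop:** bead ends at (583, 320) and (327, 294), bend at (460, 333), collar at (637, 192), strip from (203, 215) to (218, 432).
- **Side crop:** pen top at (438, 42), collar at (434, 124).

Now I'll turn these into world points.

```bash
cat >> h.py <<'E'
def ray(c,uv,P=None):
    P=c['pose'] if P is None else P
    f=200/np.tan(np.radians(c['fov_y']/2)); d=np.array([(uv[0]-c['cx'])/f,-(uv[1]-c['cy'])/f,-1.])
    return P[:3,3],P[:3,:3]@d
def onz(c,uv,z,P=None):
    o,d=ray(c,uv,P); return o+d*(z-o[2])/d[2]
def tri(*rays):
    A=0;b=0
    for o,d in rays:
        d=d/np.linalg.norm(d);M=np.eye(3)-np.outer(d,d);A=A+M;b=b+M@o
    return np.linalg.solve(A,b)
E
python3 - <<'E'
from h import *
import pickle
np.set_printoptions(precision=4,suppress=True)
t=pickle.load(open('top.pkl','rb'));s=pickle.load(open('side.pkl','rb'))
T=lambda x,y:(x/4.5+210-.4,y/4.5+172-.4)
S=lambda x,y:(x/3.7+230-.4,y/3.7+165-.4)
for n,p,z in [('start',(583,320),.0225),('bend',(460,333),.0225),('end',(327,294),.0225),('collar',(637,192),.083),('strip far',(203,215),.014),('strip near',(218,432),.014),('bed L near',(60,503),.012),('bed R near',(742,432),.012)]:
    print(n,onz(t,T(*p),z))
for n,p,z in [('start',(500,250),.0225),('bend',(470,300),.0225),('end',(376,345),.0225),('collar',(434,124),.083),('top',(438,42),.135)]:
    print('S',n,onz(s,S(*p),z))
print(tri(ray(t,T(637,192)),ray(s,S(434,124))))
E
```

```text
start [ 0.4808 -0.1333  0.0225]
bend [ 0.4745 -0.0681  0.0225]
end [0.496  0.0024 0.0225]
collar [ 0.5377 -0.1596  0.083 ]
strip far [0.5408 0.0704 0.014 ]
strip near [0.4245 0.0598 0.014 ]
bed L near [0.3885 0.1421 0.012 ]
bed R near [ 0.422  -0.2167  0.012 ]
S start [ 0.4778 -0.1296  0.0225]
S bend [ 0.4695 -0.0632  0.0225]
S end [0.4934 0.0068 0.0225]
S collar [ 0.5357 -0.1548  0.083 ]
S top [ 0.537  -0.1571  0.135 ]
[ 0.538  -0.1598  0.0809]
```

The measurements agree: legs of 65.5 and 73.7 mm against 66 and 71.7 given, and the collar triangulates at z=0.081. Next I'll move above the scanner for a wrist view, turning the closing line onto the rail direction.

Request:
carry_out(targets=[0, 6, 18, 8, -1.4, 0, 12, 36, 10, -1.4, 0, 12, 36, 10, -1.4, 0, 12, 36, 10, -1.4, 0, 12, 36, 10, -1.4, 0, 12, 36, 10, -1.4, 0, 12, 36, 10, -1.4, 0, 12, 36, 10, -1.4, 0, 12, 36, 10, -1.4, 0, 12, 36, 10, -1.4, 0, 12, 36, 10, -1.4, 0, 12, 36, 10, -1.4, 0, 12, 36, 10, -1.4, 0, 12, 36, 10, -1.4, 0, 6, 18, 0, 0, 0, 0, 0, 0, 0, 0, 0, 0, 0, 0, 0, 0, 0, 0, 0], newtons=60)

```text
t: 1.9
eef_pos: [0.4529, -0.1091, 0.3396]
tool_rot: [0.0, 0.999, 0.046, -0.0]
contact_force: [0.0, 0.3, 0.1]
gripper_width: 0.994
grasp_force: 0.0
```

```bash
python3 - <<'E'
from h import *
import pickle
o=bot.get_obs(); c=shot('wrist','w1.png'); pickle.dump((o,c),open('w1.pkl','wb'))
print({k:v for k,v in c.items() if k!='frame'},o['eef_pos'],o['tool_rot'],o['t'],o['contact_force'])
E
```

```text
{'fov_y': 59.3131938327488, 'cx': 319.49523410622504, 'cy': 196.1211438327061, 'tool_from_camera': array([[-1.73602567e-04,  9.55589884e-01,  2.94699751e-01,
         7.42257701e-02],
       [ 9.99999984e-01,  1.76714675e-04,  1.60699448e-05,
        -1.57201450e-03],
       [-3.67214939e-05,  2.94699749e-01, -9.55589900e-01,
        -1.72810068e-01],
       [ 0.00000000e+00,  0.00000000e+00,  0.00000000e+00,
         1.00000000e+00]])} [ 0.45291976 -0.10907335  0.33957164] [ 1.03963617e-04  9.98930295e-01  4.62385743e-02 -4.99616121e-04] 1.9 [0.03006811 0.3171391  0.11724854]
```

View pics/w1.png

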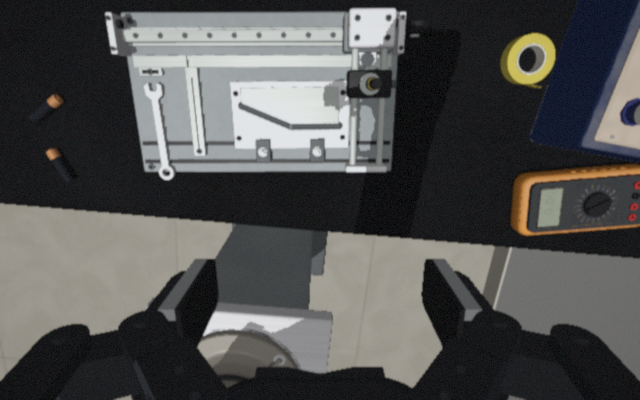

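The wrist view shows the bead at about (338, 126), (292, 127) and (241, 104), the strip from (190, 66) to (200, 153), and the pen on the block at (370, 84). I'll fit the bead more finely in the wrist and top views.

```bash
cat > seam.py <<'E'
from h import *
import pickle
from scipy.spatial.transform import Rotation as R
np.set_printoptions(precision=4,suppress=True)
def wpose(o,c):
    q=o['tool_rot'];M=np.eye(4);M[:3,:3]=R.from_quat([q[1],q[2],q[3],q[0]]).as_matrix();M[:3,3]=o['eef_pos'];return M@c['tool_from_camera']
def bead(c,P,roi,axis_pts,thr=110):
    """darkness-weighted column centroid of bead near coarse polyline (pixels)"""
    g=cv2.cvtColor(c['frame'],cv2.COLOR_RGB2GRAY).astype(float)
    out=[]
    a=np.array(sorted(axis_pts))
    for x in range(int(a[0,0])+3,int(a[-1,0])-2):
        y0=np.interp(x,a[:,0],a[:,1]); ys=np.arange(int(round(y0))-6,int(round(y0))+7)
        v=g[ys,x]; w=np.clip(np.percentile(v,60)-30-v,0,None)
        if w.sum()>30: out.append((x,(w*ys).sum()/w.sum()))
    out=np.array(out); b=a[1,0]
    L=out[out[:,0]<b-4];Rr=out[out[:,0]>b+4]
    l=np.polyfit(L[:,0],L[:,1],1);r=np.polyfit(Rr[:,0],Rr[:,1],1)
    xb=(r[1]-l[1])/(l[0]-r[0])
    print('fit bend px',xb,np.polyval(l,xb),'resid',np.std(L[:,1]-np.polyval(l,L[:,0])),np.std(Rr[:,1]-np.polyval(r,Rr[:,0])))
    pts=[(a[2,0],np.polyval(r,a[2,0])),(xb,np.polyval(l,xb)),(a[0,0],np.polyval(l,a[0,0]))]
    return [onz(c,p,.0225,P) for p in pts]
E
python3 - <<'E'
from seam import *
t=pickle.load(open('top.pkl','rb')); o,w=pickle.load(open('w1.pkl','rb')); P=wpose(o,w)
a=bead(t,t['pose'],None,[(339.2,242.7),(311.8,245.6),(282.3,236.9)])
b=bead(w,P,None,[(339.5,126),(292,127),(240.5,105)])
print(np.array(a));print(np.array(b))
for s in (a,b): print(np.linalg.norm(s[0]-s[1]),np.linalg.norm(s[1]-s[2]), np.degrees(np.arctan2(-(s[1]-s[0])[0],(s[1]-s[0])[1])),np.degrees(np.arctan2(-(s[2]-s[1])[0],(s[2]-s[1])[1])))
f=w['frame'];cr=f[10:180,100:420][:,:,::-1]
im=np.hstack([cv2.resize(cr[40:165,:120],None,fx=3,fy=4)*1])
cv2.imwrite('pics/w1c.png',np.hstack([cv2.resize(f[0:110,330:420][:,:,::-1],None,fx=4.4,fy=4.4,interpolation=cv2.INTER_CUBIC)[:480],cv2.resize(f[50:160,170:260][:,:,::-1],None,fx=4.4,fy=4.4,interpolation=cv2.INTER_CUBIC)[:480]]))
print('strip',onz(w,(190,66),.014,P),onz(w,(200.5,153),.014,P))
E
```

```text
fit bend px 311.3813012842159 246.02732739130613 resid 0.0386459228508558 0.041113302296673176
fit bend px 290.50167912942584 126.5158376034791 resid 0.05356279272133114 0.04992868353843678
[[ 0.4805 -0.1334  0.0225]
 [ 0.4735 -0.0671  0.0225]
 [ 0.4949  0.0023  0.0225]]
[[ 0.479  -0.1328  0.0225]
 [ 0.472  -0.0657  0.0225]
 [ 0.4934  0.0035  0.0225]]
0.06671521514480386 0.07260680457151604 6.048791505704982 -17.1162912414058
0.06738107303362766 0.07241810113741391 5.95217940312483 -17.165798658043965
strip [0.5381 0.0736 0.014 ] [0.4219 0.0605 0.014 ]
```

View pics/w1c.png

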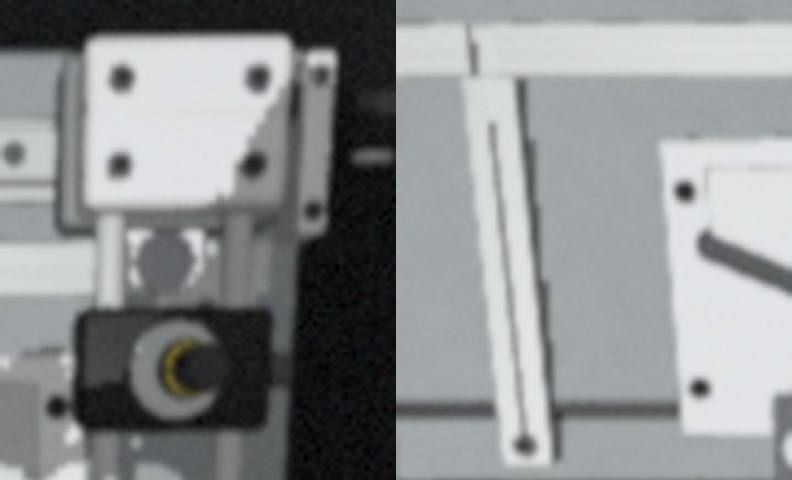

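The notch gap shows at crop (474, 50), the strip's engraved line runs from (491, 125) to (525, 440), the collar centre is at (177, 370) and the pen top at (208, 366). Bead fits from the two cameras agree within 1.6 mm, and leg lengths and bend angle (23.1°, expected 23.0°) check out.

```bash
python3 - <<'E'
from seam import *
t=pickle.load(open('top.pkl','rb')); s=pickle.load(open('side.pkl','rb')); o,w=pickle.load(open('w1.pkl','rb')); P=wpose(o,w)
W=lambda x,y:(330+x/4.4-.4,y/4.4-.4); W2=lambda x,y:(170+(x-396)/4.4-.4,50+y/4.4-.4)
print('collar',onz(w,W(177,370),.083,P),'top',onz(w,W(208,366),.135,P))
print('tri collar',tri(ray(w,W(177,370),P),ray(s,(434/3.7+229.6,124/3.7+164.6)),ray(t,(637/4.5+209.6,192/4.5+171.6))))
a,b=onz(w,W2(491,125),.014,P),onz(w,W2(525,440),.014,P)
print('slit',a,b,np.degrees(np.arctan2((a-b)[1],(a-b)[0])))
for z in (.02,.025,.03): print('notch',z,onz(w,W2(474,50),z,P))
print(np.degrees(2*np.arctan2(o['tool_rot'][2],o['tool_rot'][1])))
E
```

```text
collar [ 0.5364 -0.1587  0.083 ] top [ 0.5368 -0.1587  0.135 ]
tri collar [ 0.5373 -0.1592  0.0812]
slit [0.523  0.0722 0.014 ] [0.4266 0.0627 0.014 ] 5.625314371227435
notch 0.02 [0.5439 0.0749 0.02  ]
notch 0.025 [0.5437 0.0731 0.025 ]
notch 0.03 [0.5435 0.0713 0.03  ]
5.300440879011975
```

Request:
carry_out(targets=[0, 14, -8, -10, 0, 0, 28, -17, -30, 0, 0, 28, -17, -30, 0, 0, 14, -8, -30, 0, 0, 0, 0, -30, 0, 0, 0, 0, -30, 0, 0, 0, 0, -30, 0, 0, 0, 0, -20, 0, 0, 0, 0, -15, 0, 0, 0, 0, -10, 0, 0, 0, 0, -8, 0, 0, 0, 0, 0, 0, 0, 0, 0, 0, 0])

```text
t: 3.25
eef_pos: [0.5379, -0.1579, 0.0975]
tool_rot: [0.0, 0.999, 0.047, 0.0]
contact_force: [0.0, -0.7, 0.6]
gripper_width: 1.001
grasp_force: 0.0
```

```bash
python3 - <<'E'
from h import *
import pickle
o=bot.get_obs(); print(o['eef_pos'],o['contact_force'])
for n in ('wrist','side'):
    o=bot.get_obs(); c=shot(n,n+'2.png'); pickle.dump((o,c),open(n+'2.pkl','wb'))
a=cv2.imread('pics/wrist2.png');b=cv2.imread('pics/side2.png')[150:300,250:450]
cv2.imwrite('pics/both2.png',np.vstack([cv2.resize(a,(480,300)),cv2.resize(b,(400,300)).copy() if 0 else cv2.copyMakeBorder(cv2.resize(b,(400,300)),0,0,0,80,0)]))
E
```

```text
[ 0.53791448 -0.15794179  0.0974987 ] [ 0.03377558 -0.69491712  0.60512575]
```

View pics/both2.png

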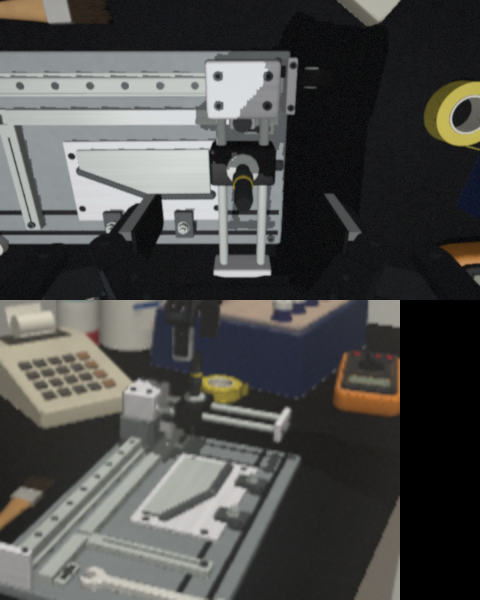

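The pen stands between the open fingers: wrist view (243, 190) in the panel. In the side view the fingers straddle it. I'll do a close-range check of the pen and seam, then close.

```bash
python3 - <<'E'
from seam import *
o,w=pickle.load(open('wrist2.pkl','rb')); P=wpose(o,w); k=640/480
print('collar',onz(w,(243*k,168*k),.083,P),'top',onz(w,(243*k,204*k),.135,P))
b=bead(w,P,None,[(210*k,193.5*k),(145*k,193.5*k),(80*k,164*k)]); print(np.array(b))
g=cv2.cvtColor(w['frame'],cv2.COLOR_RGB2GRAY)
for y in (225,235,245,255,265): print(y,[int(v) for v in g[y,300:350:2]])
E
```

```text
collar [ 0.5378 -0.159   0.083 ] top [ 0.5361 -0.1585  0.135 ]
fit bend px 195.00201969030292 261.54775589171106 resid 0.17288666060124736 0.06789521349240003
[[ 0.4797 -0.1308  0.0225]
 [ 0.4731 -0.0646  0.0225]
 [ 0.4975  0.0017  0.0225]]
225 [69, 120, 139, 204, 213, 211, 211, 160, 32, 22, 25, 29, 23, 29, 23, 33, 67, 119, 123, 122, 120, 120, 110, 27, 19]
235 [64, 64, 144, 203, 205, 128, 33, 30, 50, 73, 87, 97, 100, 93, 81, 63, 45, 30, 44, 185, 195, 151, 55, 55, 54]
245 [49, 50, 48, 48, 50, 68, 98, 29, 20, 19, 24, 21, 29, 20, 26, 19, 25, 39, 98, 53, 46, 48, 44, 47, 45]
255 [159, 125, 147, 149, 147, 99, 54, 24, 28, 28, 25, 23, 29, 30, 28, 26, 27, 21, 94, 152, 150, 146, 146, 178, 192]
265 [163, 125, 146, 154, 134, 89, 51, 20, 28, 31, 38, 35, 43, 41, 36, 33, 30, 27, 45, 140, 150, 146, 151, 180, 192]
```

Request:
carry_out(targets=[120, 0, 0, 0, 0, 255, 0, 0, 0, 0, 255, 0, 0, 0, 0, 255, 0, 0, 0, 0, 255, 0, 0, 0, 0, 255, 0, 0, 0, 0, 255, 0, 0, 0, 0, 255, 0, 0, 0, 0, 255, 0, 0, 0, 0, 255, 0, 0, 0, 0], newtons=60)

```text
t: 4.35
eef_pos: [0.538, -0.1588, 0.0974]
tool_rot: [0.001, 0.999, 0.047, 0.0]
contact_force: [-0.4, -4.7, 2.6]
gripper_width: 0.153
grasp_force: 58.9
```

The pen is held with a 59 N grip. Three views put the pen-to-seam-start offset at about (−57.4, +27.5) mm.

Request:
carry_out(targets=[255, -2, 1, 0, 0, 255, -4, 2, 0, 0, 255, -5, 2.4, 0, 0, 255, -5, 2.4, 0, 0, 255, -5, 2.4, 0, 0, 255, -5, 2.4, 0, 0, 255, -5, 2.4, 0, 0, 255, -5, 2.4, 0, 0, 255, -5, 2.4, 0, 0, 255, -5, 2.4, 0, 0, 255, -5, 2.4, 0, 0, 255, -4, 1.9, 0, 0, 255, -2.5, 1.4, 0, 0, 255, 0, 0, 0, 0, 255, 0, 0, 0, 0, 255, 0, 0, 0, 0])

```text
t: 5.95
eef_pos: [0.4804, -0.13, 0.0974]
tool_rot: [0.0, 0.999, 0.047, 0.0]
contact_force: [-1.1, -4.3, 4.6]
gripper_width: 0.147
grasp_force: 59.2
```

```bash
python3 - <<'E'
from h import *
import pickle
o=bot.get_obs(); print(o['eef_pos'],o['contact_force'],o['t'])
for n in ('wrist','side','top'):
    o=bot.get_obs(); c=shot(n,n+'3.png'); pickle.dump((o,c),open(n+'3.pkl','wb'))
a=cv2.imread('pics/wrist3.png');b=cv2.imread('pics/side3.png')[195:295,290:420]
cv2.imwrite('pics/both3.png',np.vstack([cv2.resize(a[130:330,100:500],(400,200)),cv2.resize(b,(520,400),interpolation=cv2.INTER_CUBIC)[:,:400]])if 0 else np.hstack([cv2.resize(a[130:400,200:460],(260,270)).copy() if 0 else cv2.copyMakeBorder(a[130:400,120:400],0,130,0,0,cv2.BORDER_CONSTANT),cv2.resize(b,(520,400),interpolation=cv2.INTER_CUBIC)]))
E
```

```text
[ 0.48043243 -0.1300314   0.09736051] [-1.13864694 -4.27402583  4.63815776] 5.95
```

View pics/both3.png

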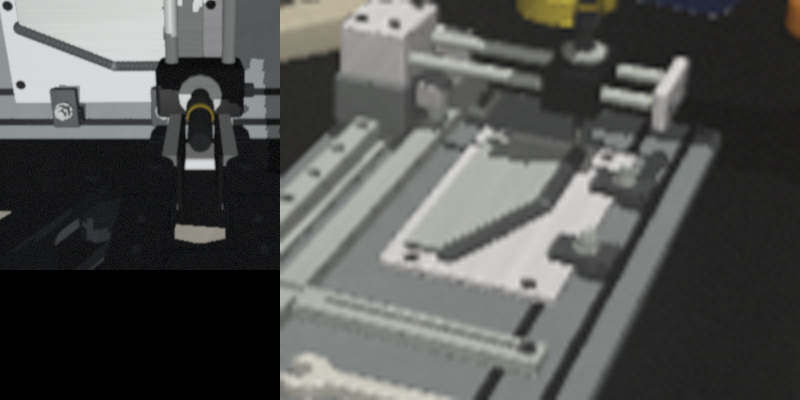

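The probe now stands at the bead's right-hand end: collar at side crop (585, 50), tip just under the block near (578, 132), and collar in the wrist panel at (200, 95). I'll compare the probe and the seam numerically within each view.

```bash
python3 - <<'E'
from seam import *
o,w=pickle.load(open('wrist3.pkl','rb')); P=wpose(o,w); _,s=pickle.load(open('side3.pkl','rb'))
cs=((585-280)/4+289.6,50/4+194.6)
print('wrist collar',onz(w,(320,225),.083,P),'side collar',onz(s,cs,.083),'tri',tri(ray(w,(320,225),P),ray(s,cs)))
print('side tip',onz(s,((578-280)/4+289.6,135/4+194.6),.0245))
S=lambda x,y:((x-280)/4+289.6,y/4+194.6)
print('side bend',onz(s,S(545,203),.0225),'end',onz(s,S(447,252),.0225))
b=bead(w,P,None,[(266,197),(235,196.5),(136,158)]);print(np.array(b))
a=s['frame'][218:250,335:385]
cv2.imwrite('pics/tip.png',np.hstack([cv2.resize(a[:,:,::-1],None,fx=14,fy=14,interpolation=cv2.INTER_CUBIC)]))
E
```

```text
wrist collar [ 0.4795 -0.1288  0.083 ] side collar [ 0.4792 -0.1283  0.083 ] tri [ 0.4794 -0.1288  0.0827]
side tip [ 0.4847 -0.1428  0.0245]
side bend [ 0.4714 -0.0637  0.0225] end [0.4936 0.0058 0.0225]Traceback (most recent call last):
  File "<stdin>", line 8, in <module>
  File "seam.py", line 17, in bead
    L=out[out[:,0]<b-4];Rr=out[out[:,0]>b+4]
          ~~~^^^^^
IndexError: too many indices for array: array is 1-dimensional, but 2 were indexed
```

```bash
python3 - <<'E'
from seam import *
o,w=pickle.load(open('wrist3.pkl','rb')); P=wpose(o,w); _,s=pickle.load(open('side3.pkl','rb'))
print(onz(w,(236,196.5),.0225,P),onz(w,(136,158),.0225,P),onz(w,(275,196.5),.0225,P))
a=s['frame'][215:250,335:385]; b=w['frame'][140:240,120:340]
cv2.imwrite('pics/tip.png',np.vstack([cv2.resize(a[:,:,::-1],(500,350),interpolation=cv2.INTER_CUBIC),cv2.resize(b[:,:,::-1],(500,227),interpolation=cv2.INTER_CUBIC)]))
E
```

```text
[ 0.4721 -0.0674  0.0225] [0.4942 0.0044 0.0225] [ 0.4748 -0.096   0.0225]
```

View pics/tip.png

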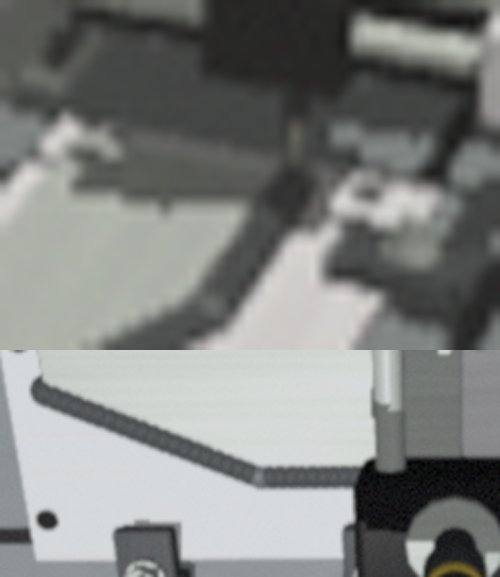

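The tip (upper panel, about (297, 150)) hangs over the bead's right-hand end. The bend is at panel (257, 477), so the probe is about 2 mm left of the start point. I'll back up 2.2 mm and then trace leg 1.

Request:
carry_out(targets=[255, 0.2, -1.1, 0, 0, 255, 0.1, -1.1, 0, 0, 255, 0, 0, 0, 0, 255, 0, 0, 0, 0, 255, -0.1, 1, 0, 0, 255, -0.2, 2, 0, 0, 255, -0.2, 2, 0, 0, 255, -0.2, 2, 0, 0, 255, -0.2, 2, 0, 0, 255, -0.2, 2, 0, 0, 255, -0.2, 2, 0, 0, 255, -0.2, 2, 0, 0, 255, -0.2, 2, 0, 0, 255, -0.2, 2, 0, 0, 255, -0.2, 2, 0, 0, 255, -0.2, 2, 0, 0, 255, -0.2, 2, 0, 0, 255, -0.2, 2, 0, 0, 255, -0.2, 2, 0, 0, 255, -0.2, 2, 0, 0])

```text
t: 8.1
eef_pos: [0.4779, -0.1017, 0.0974]
tool_rot: [0.0, 0.999, 0.047, 0.001]
contact_force: [0.8, -6.1, 4.9]
gripper_width: 0.15
grasp_force: 59.0
```

Request:
carry_out(targets=[255, -0.2, 2, 0, 0, 255, -0.2, 2, 0, 0, 255, -0.3, 2, 0, 0, 255, -0.2, 2, 0, 0, 255, -0.2, 2, 0, 0, 255, -0.3, 2, 0, 0, 255, -0.2, 2, 0, 0, 255, -0.2, 2, 0, 0, 255, -0.3, 2, 0, 0, 255, -0.2, 2, 0, 0, 255, -0.2, 2, 0, 0, 255, -0.3, 2, 0, 0, 255, -0.2, 2, 0, 0, 255, -0.2, 2, 0, 0, 255, -0.3, 2, 0, 0, 255, -0.2, 2, 0, 0, 255, -0.2, 1.5, 0, 0])

```text
t: 9.8
eef_pos: [0.4741, -0.068, 0.0974]
tool_rot: [0.0, 0.999, 0.047, 0.001]
contact_force: [0.2, -6.0, 4.6]
gripper_width: 0.15
grasp_force: 59.0
```

```bash
python3 - <<'E'
from seam import *
o=bot.get_obs(); w=shot('wrist','w4.png'); P=wpose(o,w); pickle.dump((o,w),open('w4.pkl','wb'))
a=w['frame'][120:320,160:420]
cv2.imwrite('pics/w4c.png',cv2.resize(a[:,:,::-1],None,fx=3,fy=3,interpolation=cv2.INTER_CUBIC)); print(o['eef_pos'])
E
```

```text
[ 0.4741 -0.068   0.0974]
```

View pics/w4c.png

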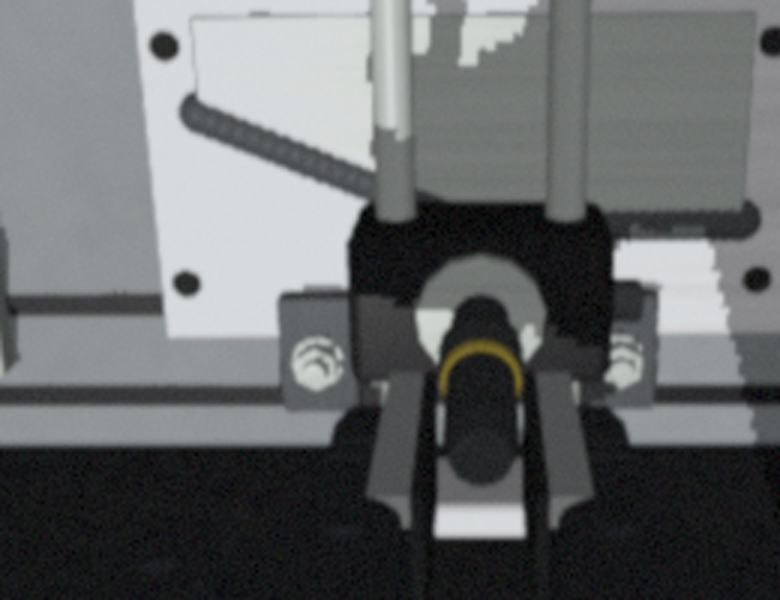

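Both bead ends are visible beside the block, at (748, 219) and (192, 111), with the collar centre at (481, 318).

```bash
python3 - <<'E'
from seam import *
o,w=pickle.load(open('w4.pkl','rb')); P=wpose(o,w)
W=lambda x,y:(160+x/3-.33,120+y/3-.33)
p=lambda x,y,z:onz(w,W(x,y),z,P)
print('collar',p(481.5,318,.083)); s,e=p(748,219,.0225),p(192,111,.0225); print(s,e,np.linalg.norm(s-e))
th=np.arctan2(*(-(e-s)[0:1].tolist()+[]) if 0 else (-(e-s)[0],(e-s)[1]))-np.arctan2(-28,132); c,sn=np.cos(th),np.sin(th)
m=(s+e)/2; print('yaw',np.degrees(th)); R2=np.array([[c,-sn],[sn,c]])
for q in ((-14,-66),(-14,0),(14,66)): print(q, m[:2]+R2@np.array(q)/1e3)
print('leg pts',p(640,222,.0225),p(300,153,.0225))
E
```

```text
collar [ 0.4729 -0.067   0.083 ]
[ 0.4808 -0.1321  0.0225] [0.4948 0.0041 0.0225] 0.13684268136249925
yaw 6.0715127498783525
(-14, -66) [ 0.4809 -0.1311]
(-14, 0) [ 0.4739 -0.0655]
(14, 66) [0.4947 0.0031]
leg pts [ 0.4775 -0.1058  0.0225] [ 0.487  -0.0219  0.0225]
```

The tip is on the bead, 1.5 mm short of the bend. Now the slanting leg.

Request:
carry_out(targets=[255, 0.1, 1.6, 0, 0, 255, 0.6, 1.9, 0, 0, 255, 0.6, 1.9, 0, 0, 255, 0.6, 1.9, 0, 0, 255, 0.6, 1.9, 0, 0, 255, 0.6, 1.9, 0, 0, 255, 0.6, 1.9, 0, 0, 255, 0.6, 1.9, 0, 0, 255, 0.6, 1.9, 0, 0, 255, 0.6, 1.9, 0, 0, 255, 0.6, 1.9, 0, 0, 255, 0.6, 1.9, 0, 0, 255, 0.6, 1.9, 0, 0, 255, 0.6, 1.9, 0, 0, 255, 0.6, 1.9, 0, 0, 255, 0.6, 1.9, 0, 0, 255, 0.6, 1.9, 0, 0, 255, 0.6, 1.9, 0, 0, 255, 0.6, 1.9, 0, 0, 255, 0.6, 1.9, 0, 0])

```text
t: 11.85
eef_pos: [0.485, -0.0305, 0.0973]
tool_rot: [0.0, 0.999, 0.047, -0.0]
contact_force: [0.0, -5.6, 6.7]
gripper_width: 0.151
grasp_force: 59.3
```

Request:
carry_out(targets=[255, 0.6, 1.9, 0, 0, 255, 0.6, 1.9, 0, 0, 255, 0.6, 1.9, 0, 0, 255, 0.6, 1.9, 0, 0, 255, 0.6, 1.9, 0, 0, 255, 0.6, 1.9, 0, 0, 255, 0.6, 1.9, 0, 0, 255, 0.6, 1.9, 0, 0, 255, 0.6, 1.9, 0, 0, 255, 0.6, 1.9, 0, 0, 255, 0.6, 1.9, 0, 0, 255, 0.6, 1.9, 0, 0, 255, 0.6, 1.9, 0, 0, 255, 0.6, 1.9, 0, 0, 255, 0.6, 1.9, 0, 0, 255, 0.6, 1.9, 0, 0, 255, 0.6, 1.9, 0, 0, 255, 0.4, 1.3, 0, 0, 255, 0, 0, 0, 0, 255, 0, 0, 0, 0])

```text
t: 13.85
eef_pos: [0.4956, 0.0035, 0.0973]
tool_rot: [0.0, 0.999, 0.047, -0.0]
contact_force: [0.5, -4.3, 7.5]
gripper_width: 0.149
grasp_force: 59.3
```

The seam is traced. Next I'll draw left along the rail; the strip line predicts the notch at TCP y ≈ 0.068. I'll go coarsely to about 12 mm short and then feel for it.

Request:
carry_out(targets=[255, -0.2, 2, 0, 0, 255, -0.4, 4, 0, 0, 255, -0.4, 4, 0, 0, 255, -0.4, 4, 0, 0, 255, -0.4, 4, 0, 0, 255, -0.4, 4, 0, 0, 255, -0.4, 4, 0, 0, 255, -0.4, 4, 0, 0, 255, -0.4, 4, 0, 0, 255, -0.4, 4, 0, 0, 255, -0.4, 4, 0, 0, 255, -0.4, 4, 0, 0, 255, -0.4, 4, 0, 0, 255, -0.2, 2, 0, 0, 255, -0.1, 1, 0, 0, 255, -0.1, 1, 0, 0])

```text
t: 15.45
eef_pos: [0.4904, 0.0571, 0.0973]
tool_rot: [0.001, 0.999, 0.047, 0.0]
contact_force: [1.1, -5.7, 6.4]
gripper_width: 0.148
grasp_force: 59.3
```

Request:
carry_out(targets=[255, -0.1, 1, 0, 0, 255, -0.1, 1, 0, 0])

```text
t: 15.65
eef_pos: [0.4903, 0.059, 0.0973]
tool_rot: [0.001, 0.999, 0.047, 0.0]
contact_force: [1.6, -6.6, 5.6]
gripper_width: 0.147
grasp_force: 59.3
```

Request:
carry_out(targets=[255, -0.1, 1, 0, 0, 255, -0.1, 1, 0, 0])

```text
t: 15.85
eef_pos: [0.4901, 0.0611, 0.0974]
tool_rot: [0.0, 0.999, 0.047, 0.0]
contact_force: [1.2, -6.0, 6.5]
gripper_width: 0.149
grasp_force: 59.3
```

Request:
carry_out(targets=[255, -0.1, 1, 0, 0])

```text
t: 15.95
eef_pos: [0.49, 0.0623, 0.0974]
tool_rot: [0.0, 0.999, 0.047, 0.0]
contact_force: [1.2, -5.9, 5.9]
gripper_width: 0.149
grasp_force: 59.2
```

Request:
carry_out(targets=[255, -0.1, 1, 0, 0])

```text
t: 16.05
eef_pos: [0.4898, 0.0635, 0.0973]
tool_rot: [0.0, 0.999, 0.047, 0.0]
contact_force: [1.4, -4.6, 5.9]
gripper_width: 0.145
grasp_force: 59.2
```

The pull may be starting to ease, so I'll use finer steps.

Request:
carry_out(targets=[255, 0, 0.5, 0, 0, 255, 0, 0, 0, 0])

```text
t: 16.25
eef_pos: [0.4898, 0.0646, 0.0974]
tool_rot: [-0.0, 0.999, 0.047, 0.0]
contact_force: [0.7, -2.9, 6.0]
gripper_width: 0.147
grasp_force: 59.2
```

Request:
carry_out(targets=[255, -0.1, 0.5, 0, 0, 255, 0, 0, 0, 0])

```text
t: 16.45
eef_pos: [0.4897, 0.065, 0.0974]
tool_rot: [0.0, 0.999, 0.047, 0.0]
contact_force: [1.3, -4.1, 5.7]
gripper_width: 0.147
grasp_force: 59.2
```

Request:
carry_out(targets=[255, 0, 0.5, 0, 0, 255, 0, 0, 0, 0])

```text
t: 16.65
eef_pos: [0.4897, 0.0652, 0.0974]
tool_rot: [0.0, 0.999, 0.047, 0.0]
contact_force: [0.8, -4.2, 6.6]
gripper_width: 0.149
grasp_force: 59.3
```

Request:
carry_out(targets=[255, -0.1, 0.5, 0, 0, 255, 0, 0, 0, 0])

```text
t: 16.85
eef_pos: [0.4896, 0.0653, 0.0973]
tool_rot: [0.0, 0.999, 0.047, 0.0]
contact_force: [1.3, -5.9, 5.7]
gripper_width: 0.152
grasp_force: 59.3
```

The pull eased to 2.9 N and then rose to 5.9 N, while the probe stopped at y≈0.0652 although the command moved on. That is the ball in the notch. I'll confirm with a hold.

Request:
carry_out(targets=[255, 0, 0.3, 0, 0, 255, 0, 0, 0, 0, 255, 0, 0, 0, 0])

```text
t: 17.15
eef_pos: [0.4896, 0.0654, 0.0974]
tool_rot: [0.0, 0.999, 0.047, 0.0]
contact_force: [1.7, -6.3, 6.0]
gripper_width: 0.144
grasp_force: 59.3
```

Request:
carry_out(targets=[255, 0, -0.3, 0, 0, 255, 0, 0, 0, 0, 255, 0, 0, 0, 0, 255, 0, 0, 0, 0, 255, 0, 0, 0, 0])

```text
t: 17.65
eef_pos: [0.4896, 0.0653, 0.0974]
tool_rot: [0.0, 0.999, 0.047, 0.0]
contact_force: [0.9, -3.9, 6.1]
gripper_width: 0.15
grasp_force: 59.3
```

The probe stays at 0.0653 as the pull varies between 4 and 6.3 N, so the ball is seated. Handing in.

```bash
python3 -c "
from station import bot
print(bot.get_obs()['contact_force'],bot.hand_in())"
```

```text
the job is handed in; nothing more can be done
[ 0.89698282 -3.86469424  6.05856479] None
```

The job is handed in at about 18 s of the 59 s allowed: I traced the seam from right to left at about 2 cm/s, drew the carriage on until the pull and stall showed the ball in the notch (felt, not seen; about 2.5 mm short of the camera's strip estimate), and finished still holding the probe.

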